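Find the gap with the right drag

TASK

The jig on the bench has three gaps that look alike, each with a hidden sprung foot: one has gone slack so the feeler slides in with hardly any drag, one is right and drags firmly but lets it in, one is too stiff. Take the feeler by its handle, try its blade in the gaps with a gentle push along the jig's plate (never force it into the stiff one), and leave it lying in the gap with the right drag, blade pushed fully in up to the handle. Leave the other things on the bench where they are.

Things in the scene. Friction and masses are not known exactly. Their poses are not given: they have to be found in the camera images.
- feeler: Loose feeler gauge, 120 g: black handle 60 long (x) x 20 wide (y) x 36 high (z), with a steel blade 46 long x 14 wide x 5 thick at its front (+x) end; undersides flush, lying flat. Origin: on the underside below the handle's centre; x to the blade's tip, z up. Grip the handle across its 20 mm. Inside a gap its blade must not be pressed on the jig with more than 40 N, which a push of about 20 N can reach.
- feeler_tip (a point): The tip of the blade, at feeler (76, 0, 1) mm. Over its last 11 mm the blade's top tapers from 5 mm thick down to 2 mm at the tip.
- jig: Jig fixed to the bench: plate 180 (x, from -115 to +65) x 170 (y) x 6 high, its front 125 mm bare to slide the blade on, its back 55 mm under a dark steel block 46 high. Origin on the bench, z up, +x the way into the gaps. Three gaps open in the block's front face (x = +10 mm) at y = -50, 0, +50 mm and run back along +x, 22 wide, 10 high, 50 deep, floor level with the plate top.
- gap_left (a point): Middle of the left gap's mouth (jig y = +50 mm), on its floor at the front face. In each gap a hidden round foot (radius 12 mm, its lowest line 24 mm behind the face) hangs 3.5 mm above the floor and rises on a spring to let the 5 mm blade under. Blade fully in: the handle's front meets the block's front face.
- gap_middle (a point): Same point of the middle gap (jig y = 0). Which gap has which spring differs each time. Push along +x: slack gap under 1 N throughout; right gap 4 to 10 N (brief peaks to 15) while the blade's taper lifts the foot, then a steady drag of 1 to 9 N; stiff gap climbs past 12 N while the taper is still under the foot, and soon beyond 25 N if forced.
- gap_right (a point): Same point of the right gap (jig y = -50 mm).
- battery_9v: Bystander: block battery, 48x26x17 mm, right of the jig. Origin under its centre.
- cap_large: Bystander: upright capacitor, 22 across, 32 high, left of the jig. Origin under its centre.
- flux_bottle: Bystander: small brown bottle, 36 across, 94 high. Origin under its centre.
- brass_wool: Bystander: black cup of brass wool, 68 across, 31 high. Origin under its centre.
- heatsink: Bystander: black finned heatsink, 42x34x22 mm. Origin under its centre.
Not all that is in view belongs to the job. Of the things that look like the feeler, the larger one is meant.

How it is judged:
At the end, for the whole second after the job is handed in: The feeler lies at rest, level and straight, with its blade fully in (within 5 mm of the handle meeting the block) in the gap with the right drag, so that the foot presses it on the jig's floor with 2.5 to 16 N (the slack gap gives under 2 N, the stiff one over 40 N) (x of feeler_tip in the frame of jig above 0.051 m and z of feeler_tip in the frame of jig below 0.014 m and y of feeler_tip in the frame of jig between -0.07 and 0.07 m and angle between the x axis of feeler and the x axis of jig, either way round below 0.15 rad and angle between feeler's own z axis and vertical below 0.15 rad and contact force between feeler and jig between 2.5 and 16 N and linear speed of feeler below 0.02 m/s); the robot touches nothing.
It fails at once if the blade is forced in a gap: pressed on the jig with more than 40 N while its tip is 15 to 41 mm behind the front face (contact force between feeler and jig above 40 N and x of feeler_tip in the frame of jig between 0.025 and 0.051 m and z of feeler_tip in the frame of jig below 0.014 m).
It fails at once if a bystander is moved more than 20 mm (distance of any of battery_9v, cap_large, flux_bottle, brass_wool, heatsink from where it was at the start of the episode above 0.02 m).
It also fails if it takes over 72 s, if anything falls off the work surface, if the arm or the gripper's body presses on something with over 40 N, if the wrist force passes 120 N, or if a joint passes its speed limit or range.

ROBOT

A 7-joint arm with a two-finger parallel gripper is mounted at the origin on a cart in front of the work surface, level with it; the furniture and walls round the work are solid. World frame = base frame: x ahead of the robot, y to its left, z up, the work surface at z = 0. Lengths are in m, angles in rad, forces in N, time in s.
With the tool pointing down it reaches from about 0.425 to 0.875 m from the base axis. Payload 4.7 kg.
Tool frame: the origin (TCP) lies at the centre of the arm's flange, where the gripper is bolted on; the fingertips stand 182 mm ahead of it and the grasp point (between the pads) lies ahead of it (ctrl.hold_point_z is the z of the grasp point in the tool frame, in m); z points along the fingers, y is the direction in which the jaws open and shut (so a half turn about z gives the same grasp; the last joint's range is limited). The gripper opens to 87 mm and grips with 3 to 60 N. Pads are 19 mm wide; open, the fingers measure 117 mm over their backs; the gripper's body (75 mm by 190 mm) begins 51 mm behind the grasp point.
Start: joints at [-1.264, 0.321, -0.07, 1.45, 0.023, 1.371, -0.057], TCP at [0.188, 0.622, 0.405] pointing down, gripper open.
Joint ranges: [-2.86, 2.86], [-0.3, 2.09], [-1.38, 1.24], [0.06, 2.45], [-1.56, 4.7], [0.09, 2.05], [-2.69, 2.69]. Speed limits (rad/s): [2.57, 2.57, 3.14, 3.14, 3.14, 3.14, 3.14].

INTERFACE

Orientations are given as a rotation vector (axis times angle).
In Python, from bench import get_state, imaging, workorder, ctrl gives the robot as it stands.
- The arm moves only by the tool step_arm, never from a script. Its argument "increments" is a list of rows, each an object of numbers: "claw": the opening, from 0 (shut) to 1 (fully open); "tx", "ty", "tz": the shift along the tool's x, y, z in m; "spin": the turn about the tool's z in degrees. A call has 1 to 8 rows; each row is the pose to reach, as a shift and turn from the pose commanded when the call began, along the tool's axes at that moment; what a row does not reach only later rows make up. A row lasts 1/12 s, in which the tool goes at most 41.7 mm and 7.16 degrees, less where a joint would pass 70% of its speed; a pose out of reach is approached as far as the arm can. A call with a gripper value outside its range is refused whole. The fingers move at their own pace and stop on an object; "force" is the grip in N (left out, the last holds). Time passes only in rows, so rows that repeat a pose let the fingers close. It gives the time, the measured TCP pose, the force and the opening at its end, in the units of the state.
- get_state(): the state, without advancing time (a new reading comes with each control period).
- imaging.get_image(name): name is "scene" or "top" or "wrist"; returns the picture (480x640x3 uint8, blue, green, red); there is no depth.
- imaging.camera_params(name): a dict with "intrinsics" (3x3 intrinsics, pixels), "camera_from_world" (4x4, takes a point from world to camera coordinates). Camera axes: x right, y down, z forward; pixel columns grow to the right and rows downward; lengths in m; the calibration is good to about 2 mm. A picture is of the moment at which its call begins: read the wrist's pose just before it. camera_params takes no time and is no camera call; for the wrist camera it gives the pose at the moment of the call.
- workorder.close_job(): hands the job in, once; it reports no verdict.
The state is a dict: "time": time; "joint_positions": joint angles; "qd": joint speeds; "joint_torque": joint torques, N m; "position": TCP position; "tool_rot": TCP orientation; "ft_force": force on the tool from outside, world axes, zero at the start; "torque": the same for the moment, N m; "grip_width": opening from 0.0 (shut) to 1.0 (fully open).
Only numpy, scipy, OpenCV 4.12 (cv2) and the standard library are available. Lean on these libraries where they do the work, as an engineer would, in place of code of your own. Each camera call takes 0.05 s, during which the arm holds its last target. There are 200 camera calls.

## Working session

There is one attempt and no reset: what is moved stays moved. The work goes in short steps, Python scripts to look and compute and a tool call to move; the robot and the scene stay as the last step left them, time stands still between calls to the robot, and variables do not carry over. Pictures are saved under pics/ and viewed, on a budget of 10 in all, crops included, one or two more only if the job needs it, and the job is handed in when it is done.

Besides the shell and the picture viewer there is one more tool, called after "Request:" as name([rows], argument=value, ...), one row to a line, values as JSON. step_arm: Moves the arm, as the interface text tells. Its arguments: {"type":"object","properties":{"increments":{"type":"array"},"force":{"type":"number"}},"required":["increments"]}

```bash
ls; mkdir -p pics
python3 - <<'E'
from bench import get_state, imaging, workorder, ctrl
import cv2,numpy as np
print(get_state()); print(ctrl.hold_point_z)
for n in ("top","scene"):
    cv2.imwrite(f"pics/{n}0.png",imaging.get_image(n)); p=imaging.camera_params(n); print(n,p)
E
```

```text
pics
{'time': 0.0, 'joint_positions': array([-1.26388327,  0.32182422, -0.07006235,  1.45167408,  0.02261116,
        1.37079007, -0.05686896]), 'qd': array([ 0.00078222, -0.00057289, -0.00043585, -0.00069065, -0.00024086,
        0.00111412, -0.00202686]), 'joint_torque': array([-6.22184853e-04, -4.91273260e+01, -4.04549316e-01, -3.12549520e+01,
       -6.40135864e-02,  4.32283350e-02,  1.61932353e-04]), 'position': array([0.18760629, 0.62212422, 0.40366068]), 'tool_rot': array([-4.58218092e-01, -3.10782981e+00,  2.98782310e-03]), 'ft_force': array([-0.20042785,  0.13248377,  0.26506582]), 'torque': array([-0.01968491, -0.01838399, -0.04319874]), 'grip_width': 1.0011646408764316}
0.1635
top {'intrinsics': array([[590.81650642,   0.        , 318.97217131],
       [  0.        , 590.81650642, 243.83877962],
       [  0.        ,   0.        ,   1.        ]]), 'camera_from_world': array([[-0.01314282, -0.99990119, -0.00498827,  0.07851879],
       [-0.98438687,  0.0138143 , -0.17547553,  0.53851636],
       [ 0.1755271 ,  0.00260415, -0.98447116,  1.04956449],
       [ 0.        ,  0.        ,  0.        ,  1.        ]])}
scene {'intrinsics': array([[460.49873236,   0.        , 317.42192686],
       [  0.        , 460.49873236, 240.64737533],
       [  0.        ,   0.        ,   1.        ]]), 'camera_from_world': array([[ 0.84526105, -0.5341271 , -0.01555633, -0.4227727 ],
       [-0.36118767, -0.54964361, -0.75328306,  0.24549016],
       [ 0.39379846,  0.64233958, -0.65751246,  0.670549  ],
       [ 0.        ,  0.        ,  0.        ,  1.        ]])}
```

View pics/top0.png

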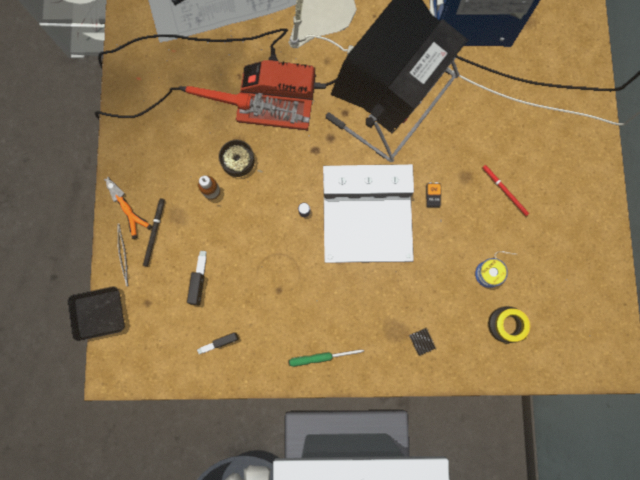

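View pics/scene0.png

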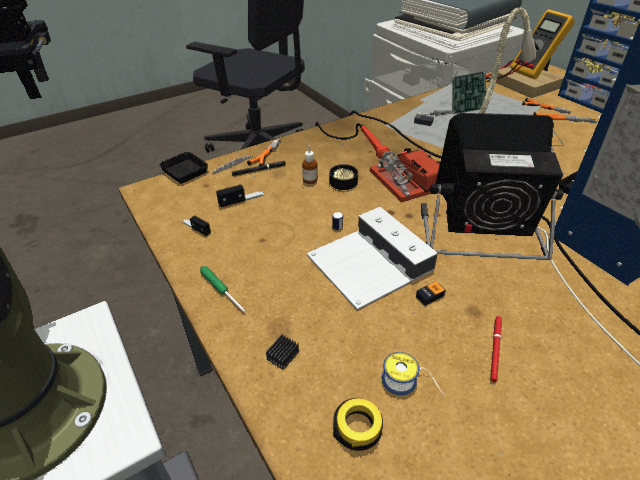

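The top view shows two feeler lookalikes, at (197,278), the larger, and at (218,343), the smaller. A black marker at (155,232) is also dark and thin. By the description I choose the one at (197,278). The jig's plate covers about (324–412, 165–262), with the block at the top of the picture.

```bash
cat > h.py <<'E'
from bench import get_state, imaging, workorder, ctrl
import cv2,numpy as np
from scipy.spatial.transform import Rotation as R
def ray(p,uv,z):
    K,T=p["intrinsics"],p["camera_from_world"]; Rm,t=T[:3,:3],T[:3,3]
    c=-Rm.T@t; d=Rm.T@np.linalg.inv(K)@np.array([uv[0],uv[1],1.]); return c+d*(z-c[2])/d[2]
def proj(p,X):
    q=p["intrinsics"]@(p["camera_from_world"]@np.append(X,1))[:3]; return q[:2]/q[2]
def intool(dw):  # world shift -> tool axes
    return R.from_rotvec(get_state()["tool_rot"]).inv().apply(dw)
E
python3 - <<'E'
from h import *
im=imaging.get_image("top"); p=imaging.camera_params("top")
print("cam",ray(p,(319,244),2)) 
g=im.max(2).astype(int); sat=im.max(2).astype(int)-im.min(2)
white=((sat<30)&(g>150)).astype(np.uint8); dark=(g<60).astype(np.uint8)
def comps(m,x0,y0,x1,y1,mn):
    r=np.zeros_like(m); r[y0:y1,x0:x1]=m[y0:y1,x0:x1]
    for c in cv2.findContours(r,0,2)[0]:
        if cv2.contourArea(c)>mn:
            yield c,cv2.boxPoints(cv2.minAreaRect(c))
for nm,m,b,z in (("blade",white,(180,240,215,310),.005),("handle",dark,(180,240,215,310),.036),("plate",white,(315,155,420,270),.006)):
    for c,box in comps(m,*b,30):
        print(nm,cv2.contourArea(c),box.round(1).tolist()); print(np.array([ray(p,q,z)[:2] for q in box]).round(4).tolist())
big=cv2.resize(im[240:360,180:260],None,fx=5,fy=5,interpolation=2)
j=cv2.resize(im[155:270,310:450],None,fx=5,fy=5,interpolation=2)
h=max(big.shape[0],j.shape[0]);o=np.zeros((600,big.shape[1]+j.shape[1],3),np.uint8);o[:big.shape[0],:big.shape[1]]=big;o[:j.shape[0],big.shape[1]:]=j
cv2.imwrite("pics/crop1.png",o[:,:800]); print(o.shape)
for uv in ((432,195),(305,210),(208,187),(237,158),(423,341)): print(uv,ray(p,uv,.015).round(3))
E
```

```text
cam [0.19171291 0.06607084 2.        ]
blade 138.5 [[195.5, 272.1000061035156], [199.1999969482422, 250.0], [206.8000030517578, 251.3000030517578], [203.10000610351562, 273.3999938964844]]
[[0.4955, 0.3087], [0.5383, 0.3026], [0.5356, 0.2878], [0.4929, 0.294]]
handle 54.0 [[195.8000030517578, 304.0], [200.5, 274.79998779296875], [203.5, 275.20001220703125], [198.89999389648438, 304.5]]
[[0.4321, 0.3], [0.4863, 0.2927], [0.4853, 0.2869], [0.4311, 0.2943]]
plate 5457.0 [[323.29998779296875, 197.89999389648438], [411.3999938964844, 196.6999969482422], [412.29998779296875, 261.0], [324.20001220703125, 262.20001220703125]]
[[0.6381, 0.0616], [0.6381, -0.1107], [0.5111, -0.1073], [0.511, 0.0617]]
plate 2410.0 [[323.0, 165.0], [413.0, 165.0], [413.0, 193.0], [323.0, 193.0]]
[[0.7051, 0.0613], [0.7025, -0.1164], [0.6455, -0.1141], [0.648, 0.0621]]
(600, 1100, 3)
(432, 195) [ 0.639 -0.149  0.015]
(305, 210) [0.612 0.097 0.015]
(208, 187) [0.661 0.286 0.015]
(237, 158) [0.719 0.23  0.015]
(423, 341) [ 0.359 -0.12   0.015]
```

View pics/crop1.png

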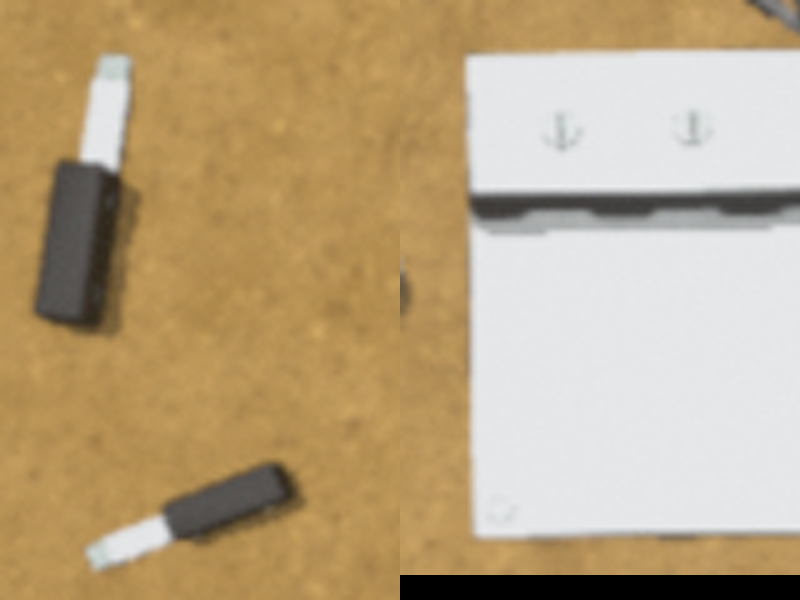

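The crop confirms that the left one at (197,278) is the larger and that its blade points away from the robot. Blade yaw is about -8° and the handle centre is about (0.462, 0.306). The jig has yaw about 0 and origin about (0.626, -0.0235). Next, work out the approach.

```bash
cat >> h.py <<'E'
def plan(xyz_hold,yaw):  # hold point world target; yaw = wanted direction of line perpendicular to jaws (feeler x)
    s=get_state(); r=R.from_rotvec(s["tool_rot"]); ax=r.as_matrix()
    tgt=np.array(xyz_hold)+[0,0,ctrl.hold_point_z]
    d=r.inv().apply(tgt-s["position"])
    # tool x in world angle; spin about tool z (down) lowers world yaw
    a=np.degrees(np.arctan2(ax[1,0],ax[0,0])); sp=(a-np.degrees(yaw)+90)%180-90
    print("tool x yaw",a.round(2),"d",d.round(4),"spin",round(sp,2),"pos",s["position"].round(4),"zaxis",ax[:,2].round(3),"F",s["ft_force"].round(2),"t",s["time"])
E
python3 - <<'E'
from h import *
plan((.462,.306,.15),np.radians(-8.2)); s=get_state();print(s["joint_positions"][6])
p=imaging.camera_params("wrist"); T=p["camera_from_world"]; c=-T[:3,:3].T@T[:3,3]
print("cam offset in tool",intool(c-s["position"]).round(3),"fwd in tool",intool(T[2,:3]).round(3), "right", intool(T[0,:3]).round(2),p["intrinsics"][0])
E
```

```text
tool x yaw 163.22 d [-0.354  -0.2234  0.0908] spin -8.58 pos [0.1876 0.6222 0.4039] zaxis [-0.    -0.001 -1.   ] F [-0.07 -0.24  0.59] t 0.15
-0.056931574638730095
cam offset in tool [ 0.068 -0.001  0.021] fwd in tool [-0.246  0.     0.969] right [ 0.  1. -0.] [346.65788795   0.         322.49923515]
```

Request:
step_arm([
  {"tx":-0.04,"ty":-0.025,"tz":0.01,"spin":-1},
  {"tx":-0.075,"ty":-0.047,"tz":0.02,"spin":-2},
  {"tx":-0.11,"ty":-0.07,"tz":0.03,"spin":-3},
  {"tx":-0.145,"ty":-0.092,"tz":0.04,"spin":-4},
  {"tx":-0.18,"ty":-0.114,"tz":0.05,"spin":-5},
  {"tx":-0.215,"ty":-0.136,"tz":0.06,"spin":-6},
  {"tx":-0.25,"ty":-0.158,"tz":0.07,"spin":-7,"claw":0.55},
  {"tx":-0.285,"ty":-0.18,"tz":0.08,"spin":-8.6,"claw":0.55},
])

```text
invalid input at $.increments[0]: expected keys claw, tx, ty, tz, spin
```

```bash
python3 -c "
from h import *
plan((.462,.306,.15),np.radians(-8.2))"
```

```text
tool x yaw 163.22 d [-0.354  -0.2234  0.0908] spin -8.58 pos [0.1876 0.6222 0.4039] zaxis [-0.    -0.001 -1.   ] F [-0.07 -0.24  0.59] t 0.15
```

Request:
step_arm([
  {"claw":0.55,"tx":-0.035,"ty":-0.022,"tz":0.01,"spin":-1},
  {"claw":0.55,"tx":-0.07,"ty":-0.044,"tz":0.02,"spin":-2},
  {"claw":0.55,"tx":-0.105,"ty":-0.066,"tz":0.03,"spin":-3},
  {"claw":0.55,"tx":-0.14,"ty":-0.088,"tz":0.04,"spin":-4},
  {"claw":0.55,"tx":-0.175,"ty":-0.11,"tz":0.05,"spin":-5},
  {"claw":0.55,"tx":-0.21,"ty":-0.132,"tz":0.06,"spin":-6},
  {"claw":0.55,"tx":-0.245,"ty":-0.154,"tz":0.07,"spin":-7},
  {"claw":0.55,"tx":-0.28,"ty":-0.177,"tz":0.08,"spin":-8.6},
])

```text
time: 0.82
position: [0.4009, 0.3758, 0.326]
tool_rot: [0.222, 3.134, 0.0]
ft_force: [1.2, 0.6, 0.8]
grip_width: 0.563
```

```bash
python3 -c "
from h import *
plan((.462,.306,.15),np.radians(-8.2))"
```

```text
tool x yaw 171.88 d [-0.0704 -0.0605  0.0125] spin 0.08 pos [0.4009 0.3758 0.326 ] zaxis [ 0.  0. -1.] F [1.21 0.64 0.82] t 0.8167
```

Request:
step_arm([
  {"claw":0.55,"tx":-0.03,"ty":-0.025,"tz":0.005,"spin":0},
  {"claw":0.55,"tx":-0.06,"ty":-0.05,"tz":0.01,"spin":0},
  {"claw":0.55,"tx":-0.07,"ty":-0.06,"tz":0.0125,"spin":0},
  {"claw":0.55,"tx":-0.07,"ty":-0.06,"tz":0.0125,"spin":0},
  {"claw":0.55,"tx":-0.07,"ty":-0.06,"tz":0.0125,"spin":0},
])

```text
time: 1.23
position: [0.4611, 0.3074, 0.3136]
tool_rot: [-0.228, -3.133, 0.0]
ft_force: [0.0, 1.1, -0.6]
grip_width: 0.551
```

Run:
```python
from h import *
plan((.462,.306,.023),np.radians(-8.2))
p=imaging.camera_params("wrist"); im=imaging.get_image("wrist")
g=im.max(2).astype(int); sat=g-im.min(2)
cv2.imwrite("pics/w1.png",im)
for X in ((.537,.295,.003),(.462,.306,.036)): print(proj(p,X).round(1))
for nm,m,z in (("blade",(sat<35)&(g>120),.005),("handle",(g<75)&(sat<30),.036)):
    for c in cv2.findContours(m.astype(np.uint8),0,2)[0]:
        if cv2.contourArea(c)>300:
            b=cv2.boxPoints(cv2.minAreaRect(c)); print(nm,cv2.contourArea(c),b.round(0).tolist(),np.array([ray(p,q,z)[:2] for q in b]).round(4).tolist())
```

```text
tool x yaw 171.68 d [-0.0012 -0.0012  0.1271] spin -0.12 pos [0.4611 0.3074 0.3136] zaxis [-0.001 -0.    -1.   ] F [ 0.03  1.08 -0.58] t 1.2333
[321.5 317.4]
[321.3 246.6]
blade 514.0 [[51.0, 328.0], [63.0, 326.0], [72.0, 371.0], [60.0, 374.0]] [[0.5112, 0.049], [0.5104, 0.061], [0.5573, 0.054], [0.5582, 0.0417]]
blade 891.5 [[381.0, 306.0], [441.0, 304.0], [441.0, 324.0], [381.0, 326.0]] [[0.5328, 0.3496], [0.5388, 0.4028], [0.5583, 0.4022], [0.5523, 0.3481]]
blade 623.5 [[251.0, 110.0], [290.0, 87.0], [298.0, 100.0], [259.0, 124.0]] [[0.3533, 0.2662], [0.341, 0.2993], [0.3513, 0.3038], [0.3639, 0.2705]]
handle 2787.0 [[559.0, 440.0], [639.0, 440.0], [639.0, 479.0], [559.0, 479.0]] [[0.6698, 0.4901], [0.6801, 0.5609], [0.7245, 0.5642], [0.7138, 0.491]]
handle 2202.0 [[205.0, 272.0], [440.0, 271.0], [440.0, 304.0], [205.0, 305.0]] [[0.4695, 0.2129], [0.4948, 0.3947], [0.5224, 0.3931], [0.4965, 0.2068]]
handle 76478.0 [[0.0, 267.0], [639.0, 267.0], [639.0, 479.0], [0.0, 479.0]] [[0.4422, 0.0562], [0.514, 0.5483], [0.7245, 0.5642], [0.6391, -0.0201]]
handle 8856.0 [[376.0, 271.0], [639.0, 261.0], [642.0, 350.0], [379.0, 360.0]] [[0.4877, 0.3452], [0.5091, 0.5478], [0.5888, 0.5565], [0.5664, 0.3395]]
handle 1567.0 [[307.0, 204.0], [331.0, 204.0], [331.0, 280.0], [307.0, 280.0]] [[0.428, 0.3002], [0.4306, 0.3179], [0.49, 0.3096], [0.4873, 0.2909]]
handle 1398.0 [[194.0, 135.0], [246.0, 104.0], [259.0, 126.0], [206.0, 157.0]] [[0.3681, 0.2283], [0.3531, 0.2695], [0.3683, 0.2756], [0.3839, 0.2339]]
handle 14777.0 [[465.0, 119.0], [604.0, 72.0], [640.0, 180.0], [501.0, 227.0]] [[0.3849, 0.4189], [0.3685, 0.5144], [0.446, 0.5442], [0.4663, 0.4423]]
handle 351.0 [[8.0, 0.0], [86.0, 0.0], [86.0, 9.0], [8.0, 9.0]] [[0.2686, 0.1288], [0.2759, 0.1789], [0.2808, 0.1773], [0.2735, 0.1269]]
```

View pics/w1.png

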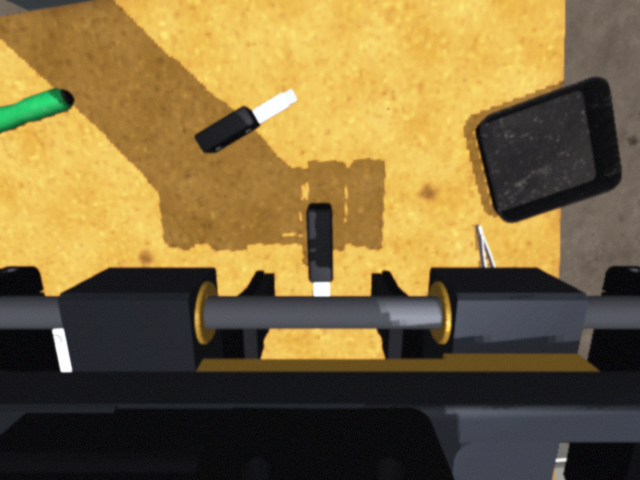

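Request:
step_arm([
  {"claw":0.55,"tx":0.001,"ty":-0.0025,"tz":0.025,"spin":0},
  {"claw":0.55,"tx":0.001,"ty":-0.0025,"tz":0.05,"spin":0},
  {"claw":0.55,"tx":0.001,"ty":-0.0025,"tz":0.075,"spin":0},
  {"claw":0.55,"tx":0.001,"ty":-0.0025,"tz":0.1,"spin":0},
  {"claw":0.55,"tx":0.001,"ty":-0.0025,"tz":0.115,"spin":0},
  {"claw":0.55,"tx":0.001,"ty":-0.0025,"tz":0.1265,"spin":0},
  {"claw":0.55,"tx":0.001,"ty":-0.0025,"tz":0.1265,"spin":0},
  {"claw":0.55,"tx":0.001,"ty":-0.0025,"tz":0.1265,"spin":0},
])

```text
time: 1.95
position: [0.4588, 0.307, 0.1876]
tool_rot: [-0.221, -3.133, -0.0]
ft_force: [1.0, 0.3, 0.9]
grip_width: 0.551
```

Request:
step_arm([
  {"claw":0.35,"tx":0,"ty":0,"tz":0,"spin":0},
  {"claw":0.28,"tx":0,"ty":0,"tz":0,"spin":0},
  {"claw":0.1,"tx":0,"ty":0,"tz":0,"spin":0},
  {"claw":0.1,"tx":0,"ty":0,"tz":0,"spin":0},
  {"claw":0.1,"tx":0,"ty":0,"tz":0,"spin":0},
  {"claw":0.1,"tx":0,"ty":0,"tz":0,"spin":0},
  {"claw":0.1,"tx":0,"ty":0,"tz":0,"spin":0},
], force=30)

```text
time: 2.53
position: [0.4596, 0.3059, 0.188]
tool_rot: [0.224, 3.133, 0.001]
ft_force: [-0.9, -1.0, 2.9]
grip_width: 0.227
```

```bash
python3 -c "
from h import *
plan((.530,-.0235,.12),0); print(get_state()['grip_width'])"
```

```text
tool x yaw 171.82 d [-0.1166 -0.316  -0.0956] spin -8.18 pos [0.4596 0.3059 0.188 ] zaxis [ 0.  0. -1.] F [-0.89 -0.95  2.91] t 2.5333
0.2269549101495244
```

Request:
step_arm([
  {"claw":0.1,"tx":0,"ty":0,"tz":-0.03,"spin":0},
  {"claw":0.1,"tx":0,"ty":0,"tz":-0.065,"spin":0},
  {"claw":0.1,"tx":-0.005,"ty":-0.015,"tz":-0.0955,"spin":-0.5},
  {"claw":0.1,"tx":-0.017,"ty":-0.045,"tz":-0.0955,"spin":-1.5},
  {"claw":0.1,"tx":-0.029,"ty":-0.08,"tz":-0.0955,"spin":-3},
  {"claw":0.1,"tx":-0.042,"ty":-0.115,"tz":-0.0955,"spin":-4},
  {"claw":0.1,"tx":-0.055,"ty":-0.15,"tz":-0.0955,"spin":-5},
  {"claw":0.1,"tx":-0.068,"ty":-0.185,"tz":-0.0955,"spin":-6},
])

```text
time: 3.2
position: [0.5002, 0.1114, 0.2828]
tool_rot: [-0.058, -3.141, -0.0]
ft_force: [1.0, 0.5, -0.7]
grip_width: 0.229
```

```bash
python3 -c "
from h import *
plan((.530,-.0235,.12),0); print(get_state()['grip_width'])"
```

```text
tool x yaw 177.89 d [-0.0348 -0.1337 -0.0007] spin -2.11 pos [0.5002 0.1114 0.2828] zaxis [-0.  0. -1.] F [ 1.01  0.51 -0.7 ] t 3.2
0.22925564516080998
```

Request:
step_arm([
  {"claw":0.1,"tx":-0.009,"ty":-0.035,"tz":0,"spin":-0.5},
  {"claw":0.1,"tx":-0.018,"ty":-0.07,"tz":0,"spin":-1},
  {"claw":0.1,"tx":-0.027,"ty":-0.105,"tz":0,"spin":-2.1},
  {"claw":0.1,"tx":-0.035,"ty":-0.134,"tz":0,"spin":-2.1},
  {"claw":0.1,"tx":-0.035,"ty":-0.134,"tz":0,"spin":-2.1},
  {"claw":0.1,"tx":-0.035,"ty":-0.134,"tz":0,"spin":-2.1},
  {"claw":0.1,"tx":-0.035,"ty":-0.134,"tz":0,"spin":-2.1},
])

```text
time: 3.78
position: [0.53, -0.0215, 0.2826]
tool_rot: [-0.002, -3.141, -0.001]
ft_force: [-0.9, 0.6, -2.8]
grip_width: 0.222
```

Run:
```python
from h import *
plan((.530,-.0235,.12),0)
print([get_state()['ft_force'].round(2) for _ in range(1)])
p=imaging.camera_params("wrist"); im=imaging.get_image("wrist"); cv2.imwrite("pics/w2.png",im)
p2=imaging.camera_params("top"); im2=imaging.get_image("top"); p3=imaging.camera_params("scene"); im3=imaging.get_image("scene")
o=np.vstack([cv2.resize(im,(640,480))[:, :],]); 
a=cv2.resize(im2[150:290,280:460],(540,420)); b=cv2.resize(im3[150:320,280:460],(540,510))
cv2.imwrite("pics/scene2.png",cv2.resize(im3[170:320,270:470],(800,600),interpolation=2)); cv2.imwrite("pics/top2.png",a)
for X in ((.606,-.0235,.1),(.636,-.0235,.006),(.511,.0617,.006),(.511,-.1085,.006)): print(proj(p,X).round(1),proj(p2,X).round(1),proj(p3,X).round(1))
```

```text
tool x yaw 179.92 d [ 0.     -0.002  -0.0009] spin -0.08 pos [ 0.53   -0.0215  0.2826] zaxis [-0.001  0.001 -1.   ] F [-0.87  0.55 -2.8 ] t 3.7833
[array([-0.87,  0.55, -2.8 ])]
[319.  421.9] [371.2 201.4] [373.3 220.7]
[320.1 367.8] [366.9 198.4] [382.4 253. ]
[433.3 221. ] [324.2 262.2] [305.3 252.1]
[206.2 221.2] [413. 261.] [356.1 307.6]
```

View pics/scene2.png

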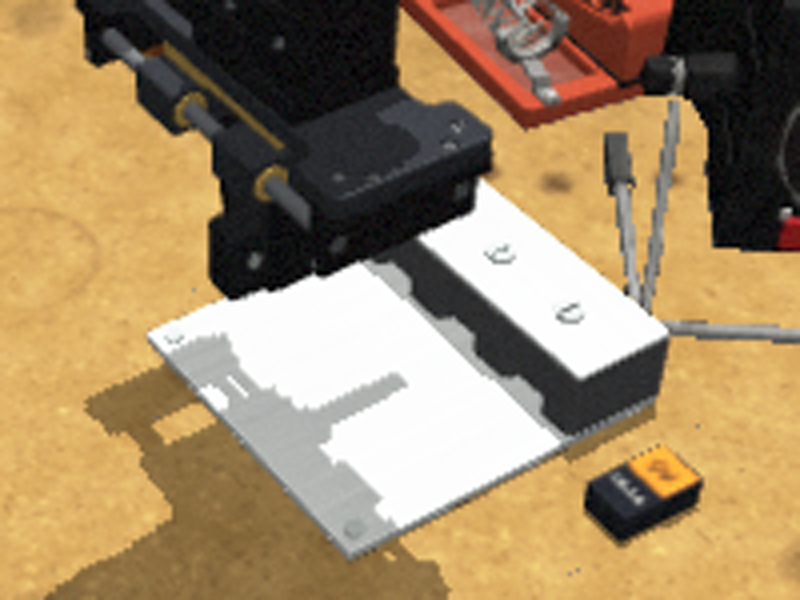

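The scene crop shows the feeler held level over the plate, its blade shadow pointing at the block, and the three mouths in clear view. I'll refine the plate's edges and the handle from the wrist frame already taken.

Run:
```python
from h import *
p=imaging.camera_params("wrist"); im=cv2.imread("pics/w2.png")
hsv=cv2.cvtColor(im,cv2.COLOR_BGR2HSV); m=(hsv[...,1]<60)&(hsv[...,2]>110)
for r in (226,232,238,244,250):
    x=np.flatnonzero(m[r,150:500])+150; 
    if len(x): print(r,x[0],x[-1],ray(p,(x[0],r),.006)[:2].round(4),ray(p,(x[-1]+1,r),.006)[:2].round(4))
c0=[np.flatnonzero(m[180:260,c])[:1]+180 for c in (240,270,380,410)]
print([(c,ray(p,(c,r[0]),.006)[:2].round(4)) for c,r in zip((240,270,380,410),c0) if len(r)])
```

```text
226 206 430 [ 0.5151 -0.108 ] [0.5149 0.0614]
232 207 430 [ 0.5197 -0.1076] [0.5195 0.0617]
238 207 430 [ 0.5244 -0.108 ] [0.5242 0.0621]
244 208 429 [ 0.5291 -0.1076] [0.5289 0.0617]
250 208 429 [ 0.5339 -0.108 ] [0.5336 0.0621]
[(240, array([ 0.512 , -0.0823])), (270, array([ 0.512 , -0.0598])), (380, array([0.5111, 0.0228])), (410, array([0.5111, 0.0453]))]
```

View pics/w2.png

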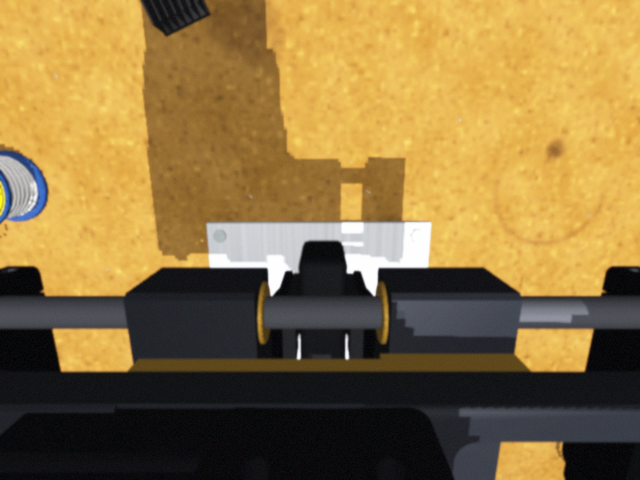

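The wrist view agrees: plate edges at y = -0.108 and +0.062, front edge at x = 0.5115. So the gaps are at y = +0.027, -0.023 and -0.073, and the face is at x ≈ 0.6365. Now lower onto the bare plate in front of the middle gap.

Request:
step_arm([
  {"claw":0.1,"tx":0,"ty":-0.0015,"tz":0.025,"spin":0},
  {"claw":0.1,"tx":0,"ty":-0.0015,"tz":0.05,"spin":0},
  {"claw":0.1,"tx":0,"ty":-0.0015,"tz":0.07,"spin":0},
  {"claw":0.1,"tx":0,"ty":-0.0015,"tz":0.082,"spin":0},
  {"claw":0.1,"tx":0,"ty":-0.0015,"tz":0.0865,"spin":0},
  {"claw":0.1,"tx":0,"ty":-0.0015,"tz":0.0865,"spin":0},
  {"claw":0.1,"tx":0,"ty":-0.0015,"tz":0.0865,"spin":0},
  {"claw":0.1,"tx":0,"ty":-0.0015,"tz":0.0865,"spin":0},
])

```text
time: 4.6
position: [0.5311, -0.0234, 0.1978]
tool_rot: [0.002, 3.139, 0.001]
ft_force: [-0.1, -0.0, -1.4]
grip_width: 0.228
```

Request:
step_arm([
  {"claw":0.1,"tx":0,"ty":0,"tz":0.0005,"spin":0},
  {"claw":0.1,"tx":0,"ty":0,"tz":0.0005,"spin":0},
  {"claw":0.1,"tx":0,"ty":0,"tz":0.001,"spin":0},
  {"claw":0.1,"tx":0,"ty":0,"tz":0.001,"spin":0},
  {"claw":0.1,"tx":0,"ty":0,"tz":0.001,"spin":0},
])

```text
time: 5.02
position: [0.5303, -0.0236, 0.1956]
tool_rot: [0.002, 3.141, 0.0]
ft_force: [-0.7, 0.5, -1.4]
grip_width: 0.229
```

```bash
python3 -c "
from h import *
plan((.560,-.023,.0305),0); print(get_state()['torque'])"
```

```text
tool x yaw 179.92 d [-0.0297  0.0006  0.0016] spin -0.08 pos [ 0.5303 -0.0236  0.1956] zaxis [ 0.  0. -1.] F [-0.73  0.51 -1.35] t 5.0167
[ 0.02952473 -0.00206159 -0.04228041]
```

Request:
step_arm([
  {"claw":0.1,"tx":0,"ty":0,"tz":0.0005,"spin":0},
  {"claw":0.1,"tx":0,"ty":0,"tz":0.001,"spin":0},
  {"claw":0.1,"tx":0,"ty":0,"tz":0.001,"spin":0},
  {"claw":0.1,"tx":0,"ty":0,"tz":0.001,"spin":0},
])

```text
time: 5.35
position: [0.5302, -0.0236, 0.1944]
tool_rot: [-0.002, -3.141, -0.0]
ft_force: [0.1, 0.9, -1.5]
grip_width: 0.227
```

Request:
step_arm([
  {"claw":0.1,"tx":0,"ty":0,"tz":0.0005,"spin":0},
  {"claw":0.1,"tx":0,"ty":0,"tz":0.0005,"spin":0},
  {"claw":0.1,"tx":0,"ty":0,"tz":0.0005,"spin":0},
])

```text
time: 5.6
position: [0.5303, -0.0236, 0.194]
tool_rot: [0.002, 3.141, 0.0]
ft_force: [0.1, 0.2, -0.9]
grip_width: 0.227
```

Request:
step_arm([
  {"claw":0.1,"tx":-0.008,"ty":0.0005,"tz":0,"spin":0},
  {"claw":0.1,"tx":-0.016,"ty":0.0005,"tz":0,"spin":0},
  {"claw":0.1,"tx":-0.024,"ty":0.0005,"tz":0,"spin":0},
  {"claw":0.1,"tx":-0.03,"ty":0.0005,"tz":0,"spin":0},
  {"claw":0.1,"tx":-0.034,"ty":0.0005,"tz":0,"spin":0},
  {"claw":0.1,"tx":-0.038,"ty":0.0005,"tz":0,"spin":0},
  {"claw":0.1,"tx":-0.038,"ty":0.0005,"tz":0,"spin":0},
])

```text
time: 6.18
position: [0.5692, -0.0231, 0.194]
tool_rot: [0.002, 3.141, -0.0]
ft_force: [1.1, 0.7, 2.5]
grip_width: 0.23
```

Request:
step_arm([
  {"claw":0.1,"tx":-0.004,"ty":0,"tz":0,"spin":0},
  {"claw":0.1,"tx":-0.008,"ty":0,"tz":0,"spin":0},
  {"claw":0.1,"tx":-0.012,"ty":0,"tz":0,"spin":0},
  {"claw":0.1,"tx":-0.012,"ty":0,"tz":0,"spin":0},
  {"claw":0.1,"tx":-0.012,"ty":0,"tz":0,"spin":0},
])

```text
time: 6.6
position: [0.5807, -0.0231, 0.194]
tool_rot: [0.002, 3.141, -0.0]
ft_force: [0.3, -0.1, 0.0]
grip_width: 0.226
```

Request:
step_arm([
  {"claw":0.1,"tx":-0.002,"ty":0,"tz":0,"spin":0},
  {"claw":0.1,"tx":-0.004,"ty":0,"tz":0,"spin":0},
  {"claw":0.1,"tx":-0.005,"ty":0,"tz":0,"spin":0},
  {"claw":0.1,"tx":-0.005,"ty":0,"tz":0,"spin":0},
])

```text
time: 6.93
position: [0.5855, -0.0231, 0.194]
tool_rot: [0.002, 3.141, 0.0]
ft_force: [0.6, 0.8, 1.6]
grip_width: 0.227
```

Request:
step_arm([
  {"claw":0.1,"tx":-0.001,"ty":0,"tz":0,"spin":0},
  {"claw":0.1,"tx":-0.002,"ty":0,"tz":0,"spin":0},
  {"claw":0.1,"tx":-0.002,"ty":0,"tz":0,"spin":0},
])

```text
time: 7.18
position: [0.5873, -0.0232, 0.194]
tool_rot: [-0.002, -3.141, -0.0]
ft_force: [-1.1, -0.5, 2.1]
grip_width: 0.23
```

Tip about 27 mm behind the face. Continuing in 1.5 mm steps.

Request:
step_arm([
  {"claw":0.1,"tx":-0.001,"ty":0,"tz":0,"spin":0},
  {"claw":0.1,"tx":-0.0015,"ty":0,"tz":0,"spin":0},
  {"claw":0.1,"tx":-0.0015,"ty":0,"tz":0,"spin":0},
])

```text
time: 7.43
position: [0.5888, -0.0232, 0.194]
tool_rot: [-0.002, -3.142, -0.0]
ft_force: [-2.0, 1.2, 2.4]
grip_width: 0.229
```

Request:
step_arm([
  {"claw":0.1,"tx":-0.001,"ty":0,"tz":0,"spin":0},
  {"claw":0.1,"tx":-0.0015,"ty":0,"tz":0,"spin":0},
  {"claw":0.1,"tx":-0.0015,"ty":0,"tz":0,"spin":0},
])

```text
time: 7.68
position: [0.5904, -0.0232, 0.1941]
tool_rot: [0.002, 3.141, 0.0]
ft_force: [-2.0, -0.9, 2.0]
grip_width: 0.226
```

Request:
step_arm([
  {"claw":0.1,"tx":-0.001,"ty":0,"tz":0,"spin":0},
  {"claw":0.1,"tx":-0.0015,"ty":0,"tz":0,"spin":0},
  {"claw":0.1,"tx":-0.0015,"ty":0,"tz":0,"spin":0},
])

```text
time: 7.93
position: [0.5919, -0.0231, 0.194]
tool_rot: [0.002, 3.141, 0.0]
ft_force: [-1.7, -0.4, 1.9]
grip_width: 0.228
```

Request:
step_arm([
  {"claw":0.1,"tx":-0.001,"ty":0,"tz":0,"spin":0},
  {"claw":0.1,"tx":-0.002,"ty":0,"tz":0,"spin":0},
])

```text
time: 8.1
position: [0.5938, -0.0231, 0.194]
tool_rot: [0.002, 3.142, 0.0]
ft_force: [-3.1, 0.7, 3.2]
grip_width: 0.225
```

Request:
step_arm([
  {"claw":0.1,"tx":-0.001,"ty":0,"tz":0,"spin":0},
])

```text
time: 8.18
position: [0.5949, -0.0232, 0.194]
tool_rot: [0.002, 3.142, 0.0]
ft_force: [-1.3, 0.0, 2.7]
grip_width: 0.227
```

Request:
step_arm([
  {"claw":0.1,"tx":-0.001,"ty":0,"tz":0,"spin":0},
])

```text
time: 8.27
position: [0.5959, -0.0232, 0.194]
tool_rot: [0.002, 3.141, 0.0]
ft_force: [-2.6, 0.1, 3.0]
grip_width: 0.228
```

Request:
step_arm([
  {"claw":0.1,"tx":-0.001,"ty":0,"tz":-0.0003,"spin":0},
  {"claw":0.1,"tx":-0.002,"ty":0,"tz":-0.0003,"spin":0},
])

```text
time: 8.43
position: [0.5979, -0.0231, 0.194]
tool_rot: [0.002, 3.141, -0.0]
ft_force: [-1.3, -0.4, -0.1]
grip_width: 0.229
```

Request:
step_arm([
  {"claw":0.1,"tx":-0.001,"ty":0,"tz":0,"spin":0},
])

```text
time: 8.52
position: [0.5989, -0.0231, 0.194]
tool_rot: [0.002, 3.141, -0.0]
ft_force: [-0.8, -0.8, -0.1]
grip_width: 0.228
```

Request:
step_arm([
  {"claw":0.1,"tx":-0.001,"ty":0,"tz":0,"spin":0},
])

```text
time: 8.6
position: [0.5999, -0.0231, 0.194]
tool_rot: [0.002, 3.141, -0.0]
ft_force: [-0.5, -0.3, 0.2]
grip_width: 0.226
```

Request:
step_arm([
  {"claw":0.1,"tx":-0.001,"ty":0,"tz":0,"spin":0},
])

```text
time: 8.68
position: [0.6009, -0.0231, 0.194]
tool_rot: [0.002, 3.142, -0.0]
ft_force: [-0.2, -0.1, 0.2]
grip_width: 0.231
```

The middle gap shows only about 0.5 N right through to 40 mm, so it is the slack one; the earlier 2 N came with downward pressing on the plate. Withdraw and go to the right gap.

Request:
step_arm([
  {"claw":0.1,"tx":0.01,"ty":0,"tz":-0.0003,"spin":0},
  {"claw":0.1,"tx":0.025,"ty":0,"tz":-0.0003,"spin":0},
  {"claw":0.1,"tx":0.04,"ty":0,"tz":-0.0003,"spin":0},
  {"claw":0.1,"tx":0.052,"ty":0,"tz":-0.0003,"spin":0},
  {"claw":0.1,"tx":0.055,"ty":-0.01,"tz":-0.0003,"spin":0},
  {"claw":0.1,"tx":0.055,"ty":-0.03,"tz":-0.0003,"spin":0},
  {"claw":0.1,"tx":0.055,"ty":-0.045,"tz":-0.0003,"spin":0},
  {"claw":0.1,"tx":0.055,"ty":-0.05,"tz":-0.0003,"spin":0},
])

```text
time: 9.35
position: [0.546, -0.0766, 0.195]
tool_rot: [0.008, 3.14, -0.003]
ft_force: [0.3, -1.1, -0.9]
grip_width: 0.23
```

Request:
step_arm([
  {"claw":0.1,"tx":0,"ty":0,"tz":0,"spin":0},
  {"claw":0.1,"tx":0,"ty":0,"tz":0,"spin":0},
])

```text
time: 9.52
position: [0.546, -0.0731, 0.1946]
tool_rot: [0.003, 3.141, 0.001]
ft_force: [-0.5, 0.2, -0.5]
grip_width: 0.23
```

```bash
python3 -c "
from h import *
plan((.5805,-.073,.0305),0)"
```

```text
tool x yaw 179.88 d [-0.0345  0.0001  0.0006] spin -0.12 pos [ 0.546  -0.0731  0.1946] zaxis [ 0.  0. -1.] F [-0.46  0.22 -0.53] t 9.5167
```

Request:
step_arm([
  {"claw":0.1,"tx":-0.007,"ty":0,"tz":0.0003,"spin":0},
  {"claw":0.1,"tx":-0.014,"ty":0,"tz":0.0003,"spin":0},
  {"claw":0.1,"tx":-0.022,"ty":0,"tz":0.0003,"spin":0},
  {"claw":0.1,"tx":-0.03,"ty":0,"tz":0.0003,"spin":0},
  {"claw":0.1,"tx":-0.036,"ty":0,"tz":0.0003,"spin":0},
  {"claw":0.1,"tx":-0.04,"ty":0,"tz":0.0003,"spin":0},
  {"claw":0.1,"tx":-0.04,"ty":0,"tz":0.0003,"spin":0},
])

```text
time: 10.1
position: [0.5867, -0.0728, 0.1941]
tool_rot: [0.001, 3.141, -0.0]
ft_force: [1.2, 0.1, -2.6]
grip_width: 0.224
```

Request:
step_arm([
  {"claw":0.1,"tx":-0.001,"ty":0,"tz":0,"spin":0},
  {"claw":0.1,"tx":-0.0015,"ty":0,"tz":0,"spin":0},
])

```text
time: 10.27
position: [0.5869, -0.073, 0.1941]
tool_rot: [-0.002, -3.14, -0.001]
ft_force: [-1.9, -0.4, 0.1]
grip_width: 0.227
```

Request:
step_arm([
  {"claw":0.1,"tx":-0.001,"ty":0,"tz":0,"spin":0},
  {"claw":0.1,"tx":-0.001,"ty":0,"tz":0,"spin":0},
])

```text
time: 10.43
position: [0.5873, -0.0731, 0.1941]
tool_rot: [-0.002, -3.139, -0.001]
ft_force: [-4.4, 1.7, 1.4]
grip_width: 0.226
```

Request:
step_arm([
  {"claw":0.1,"tx":-0.001,"ty":0,"tz":0,"spin":0},
  {"claw":0.1,"tx":-0.001,"ty":0,"tz":0,"spin":0},
])

```text
time: 10.6
position: [0.588, -0.0732, 0.1941]
tool_rot: [-0.002, -3.138, -0.001]
ft_force: [-5.6, 1.4, 2.2]
grip_width: 0.226
```

Request:
step_arm([
  {"claw":0.1,"tx":-0.001,"ty":0,"tz":0,"spin":0},
  {"claw":0.1,"tx":-0.001,"ty":0,"tz":0,"spin":0},
])

```text
time: 10.77
position: [0.5889, -0.0734, 0.1941]
tool_rot: [-0.003, -3.138, -0.001]
ft_force: [-6.5, 0.2, 4.2]
grip_width: 0.224
```

Request:
step_arm([
  {"claw":0.1,"tx":-0.001,"ty":0,"tz":0,"spin":0},
  {"claw":0.1,"tx":-0.001,"ty":0,"tz":0,"spin":0},
])

```text
time: 10.93
position: [0.5898, -0.0735, 0.1941]
tool_rot: [-0.003, -3.138, -0.001]
ft_force: [-6.9, 1.2, 3.0]
grip_width: 0.228
```

Request:
step_arm([
  {"claw":0.1,"tx":-0.001,"ty":0,"tz":0,"spin":0},
  {"claw":0.1,"tx":-0.001,"ty":0,"tz":0,"spin":0},
])

```text
time: 11.1
position: [0.5908, -0.0736, 0.1941]
tool_rot: [-0.003, -3.138, -0.001]
ft_force: [-7.6, 1.0, 2.9]
grip_width: 0.228
```

Request:
step_arm([
  {"claw":0.1,"tx":-0.001,"ty":0,"tz":0,"spin":0},
  {"claw":0.1,"tx":-0.001,"ty":0,"tz":0,"spin":0},
])

```text
time: 11.27
position: [0.5919, -0.0737, 0.1941]
tool_rot: [-0.003, -3.138, -0.0]
ft_force: [-6.2, 0.6, 2.2]
grip_width: 0.228
```

Request:
step_arm([
  {"claw":0.1,"tx":-0.001,"ty":0,"tz":0,"spin":0},
  {"claw":0.1,"tx":-0.0015,"ty":0,"tz":0,"spin":0},
])

```text
time: 11.43
position: [0.5933, -0.0737, 0.1941]
tool_rot: [-0.003, -3.138, -0.0]
ft_force: [-5.9, -0.2, 2.0]
grip_width: 0.228
```

Request:
step_arm([
  {"claw":0.1,"tx":-0.001,"ty":0,"tz":0,"spin":0},
  {"claw":0.1,"tx":-0.002,"ty":0,"tz":0,"spin":0},
])

```text
time: 11.6
position: [0.5954, -0.0737, 0.1941]
tool_rot: [-0.003, -3.138, -0.0]
ft_force: [-5.8, 0.0, 3.0]
grip_width: 0.232
```

Request:
step_arm([
  {"claw":0.1,"tx":-0.001,"ty":0,"tz":0,"spin":0},
  {"claw":0.1,"tx":-0.002,"ty":0,"tz":0,"spin":0},
])

```text
time: 11.77
position: [0.5975, -0.0737, 0.1941]
tool_rot: [-0.003, -3.138, -0.0]
ft_force: [-6.6, -0.5, 2.3]
grip_width: 0.226
```

Drag is steady at about 6 N after a 7.6 N peak, so this is the right gap. Push on towards fully in.

Request:
step_arm([
  {"claw":0.1,"tx":-0.001,"ty":0,"tz":0,"spin":0},
  {"claw":0.1,"tx":-0.002,"ty":0,"tz":0,"spin":0},
  {"claw":0.1,"tx":-0.003,"ty":0,"tz":0,"spin":0},
  {"claw":0.1,"tx":-0.004,"ty":0,"tz":0,"spin":0},
])

```text
time: 12.1
position: [0.6015, -0.0738, 0.194]
tool_rot: [-0.003, -3.138, -0.0]
ft_force: [-5.8, 0.0, 2.3]
grip_width: 0.23
```

Request:
step_arm([
  {"claw":0.1,"tx":-0.001,"ty":0,"tz":0,"spin":0},
  {"claw":0.1,"tx":-0.002,"ty":0,"tz":0,"spin":0},
])

```text
time: 12.27
position: [0.6035, -0.0738, 0.1941]
tool_rot: [-0.003, -3.138, 0.0]
ft_force: [-5.1, -0.3, 2.8]
grip_width: 0.227
```

Request:
step_arm([
  {"claw":0.1,"tx":-0.001,"ty":0,"tz":0,"spin":0},
  {"claw":0.1,"tx":-0.0015,"ty":0,"tz":0,"spin":0},
])

```text
time: 12.43
position: [0.6047, -0.0738, 0.194]
tool_rot: [-0.003, -3.137, -0.0]
ft_force: [-8.3, 1.9, 4.6]
grip_width: 0.224
```

Request:
step_arm([
  {"claw":0.1,"tx":-0.001,"ty":0,"tz":0,"spin":0},
  {"claw":0.1,"tx":-0.001,"ty":0,"tz":0,"spin":0},
])

```text
time: 12.6
position: [0.6051, -0.0739, 0.194]
tool_rot: [-0.003, -3.135, -0.001]
ft_force: [-9.3, 1.0, 6.5]
grip_width: 0.225
```

Request:
step_arm([
  {"claw":0.1,"tx":0.001,"ty":0,"tz":0,"spin":0},
  {"claw":0.1,"tx":0.002,"ty":0,"tz":0,"spin":0},
  {"claw":0.24,"tx":0.002,"ty":0,"tz":0,"spin":0},
  {"claw":0.3,"tx":0.002,"ty":0,"tz":0,"spin":0},
  {"claw":0.45,"tx":0.002,"ty":0,"tz":0,"spin":0},
  {"claw":0.45,"tx":0.002,"ty":0,"tz":0,"spin":0},
  {"claw":0.45,"tx":0.002,"ty":0,"tz":0,"spin":0},
  {"claw":0.45,"tx":0.002,"ty":0,"tz":0,"spin":0},
])

```text
time: 13.27
position: [0.6055, -0.0731, 0.1944]
tool_rot: [0.002, 3.141, 0.0]
ft_force: [0.1, 0.1, -0.4]
grip_width: 0.434
```

Request:
step_arm([
  {"claw":0.45,"tx":0,"ty":0,"tz":-0.01,"spin":0},
  {"claw":0.45,"tx":0,"ty":0,"tz":-0.03,"spin":0},
  {"claw":0.45,"tx":0,"ty":0,"tz":-0.06,"spin":0},
  {"claw":0.45,"tx":0,"ty":0,"tz":-0.09,"spin":0},
  {"claw":0.45,"tx":0.02,"ty":0,"tz":-0.12,"spin":0},
  {"claw":0.45,"tx":0.05,"ty":0,"tz":-0.14,"spin":0},
  {"claw":0.45,"tx":0.08,"ty":0.01,"tz":-0.15,"spin":0},
  {"claw":0.45,"tx":0.1,"ty":0.03,"tz":-0.15,"spin":0},
])

```text
time: 13.93
position: [0.504, -0.0461, 0.3479]
tool_rot: [0.011, 3.136, -0.001]
ft_force: [0.4, 1.0, 0.5]
grip_width: 0.448
```

Request:
step_arm([
  {"claw":0.45,"tx":0.01,"ty":0.03,"tz":0,"spin":0},
  {"claw":0.45,"tx":0.02,"ty":0.06,"tz":0,"spin":0},
  {"claw":0.45,"tx":0.02,"ty":0.09,"tz":0,"spin":0},
  {"claw":0.45,"tx":0.02,"ty":0.12,"tz":0,"spin":0},
  {"claw":0.45,"tx":0.02,"ty":0.15,"tz":0,"spin":0},
  {"claw":0.45,"tx":0.02,"ty":0.15,"tz":0,"spin":0},
  {"claw":0.45,"tx":0.02,"ty":0.15,"tz":0,"spin":0},
])

```text
time: 14.52
position: [0.4852, 0.1087, 0.345]
tool_rot: [-0.004, 3.141, 0.0]
ft_force: [0.1, -0.1, 0.2]
grip_width: 0.449
```

Run:
```python
from h import *
im=imaging.get_image("top"); im3=imaging.get_image("scene"); p=imaging.camera_params("top")
a=cv2.resize(im[150:300,300:450],(600,600),interpolation=2); cv2.imwrite("pics/fin_top.png",im)
o=np.hstack([cv2.resize(im[160:270,315:425],(400,400),interpolation=2),cv2.resize(im3[180:310,300:430],(400,400),interpolation=2)])
cv2.imwrite("pics/fin.png",o)
print(get_state()["position"].round(3),get_state()["ft_force"].round(1),get_state()["time"])
m=((im.max(2)<75)).astype(np.uint8); r=np.zeros_like(m); r[200:262,328:411]=m[200:262,328:411]
for c in cv2.findContours(r,0,2)[0]:
    if cv2.contourArea(c)>30:
        b=cv2.boxPoints(cv2.minAreaRect(c)); print(b.round(1).tolist(),np.array([ray(p,q,.042)[:2] for q in b]).round(4).tolist())
i0=cv2.imread("pics/top0.png")
d=cv2.absdiff(im,i0).max(2)
for n,(x,y) in dict(bat=(432,195),cap=(305,210),bot=(208,187),wool=(237,158),hs=(423,341)).items(): print(n,d[y-15:y+15,x-15:x+15].mean().round(1))
```

```text
[0.486 0.106 0.345] [ 0.2 -0.  -0.2] 14.6167
[[334.1000061035156, 244.1999969482422], [345.3999938964844, 241.39999389648438], [350.20001220703125, 260.8999938964844], [338.8999938964844, 263.79998779296875]] [[0.5394, 0.0431], [0.5445, 0.0219], [0.5075, 0.0136], [0.5025, 0.0346]]
bat 11.6
cap 56.3
bot 10.2
wool 8.9
hs 9.2
```

View pics/fin.png

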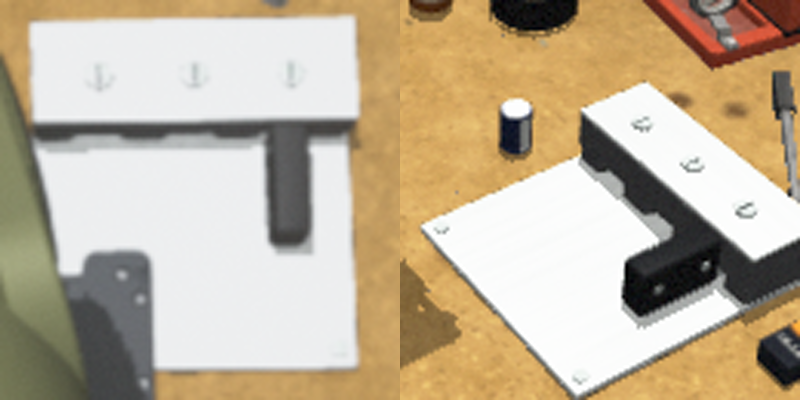

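The final views show the handle against the block at the right gap, straight and level: in the top crop it runs from row 122 to row 245 at column 290. The capacitor stands undisturbed in the scene view. One numeric check of the handle's rear end follows.

Run:
```python
from h import *
im=cv2.imread("pics/fin_top.png"); p=imaging.camera_params("top")
g=im.max(2)
col=g[200:240,392:398].mean(1); r=200+np.flatnonzero(col<130)[-1]+1
print(r,[ray(p,(394.5,r),z)[:2].round(4) for z in (.042,.006)], [proj(p,(.5765,-.073,z)).round(1) for z in (.042,.006)], col[20:34].round(0))
for row in (208,222): x=np.flatnonzero(g[row,370:410]<110)+370; print(row,x[0],x[-1])
```

```text
228 [array([ 0.5687, -0.0708]), array([ 0.5761, -0.0754])] [array([395.5, 223.9]), array([393.2, 227.8])] [ 89.  89.  85.  75.  68.  65.  70. 111. 161. 188. 228. 239. 239. 239.]
208 389 399
222 389 399
```

```bash
python3 -c "
from h import *
print(workorder.close_job(), get_state()['time'])"
```

```text
the job is handed in; nothing more can be done
the job is handed in; nothing more can be done
```

I left the larger feeler in the right-hand gap (jig y = -50 mm), blade fully in, and handed the job in; the last arm move ended at 14.5 s of the 72 s allowed.

- **Middle gap:** about 0.5 N once I lifted slightly off the plate, so this is the slack one. Earlier readings of 2–3 N came while I was pressing the feeler down.
- **Right gap:** push peaked at 7.6 N on the taper, then dragged steadily at 5–6.6 N. It rose to 9.3 N when the handle met the block. I took this as the right drag.
- **Left gap:** not tried; by elimination it is the stiff one.

**Final checks**
- **Position:** the handle's rear lower edge measures x = 0.576 m, against 0.5765 m expected when fully in. The handle looks straight and level in both views, and the gripper is clear of everything.
- **Foot force:** I could not measure how hard the foot presses on the blade; I inferred it from the drag.
- **Bystanders:** the top-view pixel comparison showed no real change for four of the five. It flagged the capacitor because the arm was covering it, but the scene view shows it standing upright and apparently untouched.

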